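Reset a spring tensioner to its marked ratchet tooth

ROBOT

A 6-joint arm with a two-finger parallel gripper is mounted at the origin on a cart in front of the work surface, level with it; the furniture and walls round the work are solid. World frame = base frame: x ahead of the robot, y to its left, z up, the work surface at z = 0. Lengths are in m, angles in rad, forces in N, time in s.
With the tool pointing down it reaches from about 0.25 to 0.775 m from the base axis. Payload 4 kg.
Tool frame: the origin (TCP) lies at the centre of the arm's flange, where the gripper is bolted on; the fingertips stand ahead of it and the grasp point (between the pads) lies 180 mm ahead of it (robot.tcp_to_tips is the z of the fingertips in the tool frame, in m); z points along the fingers, y is the direction in which the jaws open and shut (so a half turn about z gives the same grasp; the last joint's range is limited). The gripper opens to 94 mm and grips with 3 to 60 N. Pads are 16 mm wide; open, the fingers measure 119 mm over their backs; the gripper's body (75 mm by 177 mm) begins 78 mm behind the grasp point.
Start: joints at [-0.103, 0.087, 1.371, -0, 1.684, -0.103], TCP at [0.55, -0, 0.405] pointing down, gripper open.
Joint ranges: [-3.1, 3.1], [-0.76, 2.03], [0.27, 2.55], [-1.08, 4.22], [0.17, 2.65], [-2.57, 2.57]. Speed limits (rad/s): [2.79, 2.79, 3.14, 3.14, 3.14, 3.14].

INTERFACE

Orientations are given as [roll, pitch, yaw] about the fixed x, y, z axes, in that order (R = Rz(yaw) Ry(pitch) Rx(roll)).
In Python, from bench import robot gives the robot as it stands.
- The arm moves only by the tool move_arm, never from a script. Its argument "increments" is a list that holds one entry, the list of rows, each a list of 7 numbers: the opening, from 0 (shut) to 1 (fully open), then the shift along the tool's x, y, z as a fraction of full scale, then the turn, a rotation vector about the tool's x, y, z as a fraction of full scale. In form: [[[jaw, dx, dy, dz, rx, ry, rz], ...]]. A call has 1 to 8 rows; each row is the pose to reach, as a shift and turn from the pose commanded when the call began, along the tool's axes at that moment; what a row does not reach only later rows make up. Full scale, the value 1, is 0.1 m for a shift and pi/2 rad for a turn. A row lasts 1/12 s, in which the tool goes at most 41.7 mm and 7.16 degrees, less where a joint would pass 70% of its speed; a pose out of reach is approached as far as the arm can. A call with a number of a shift or a turn outside -1 to 1 is refused whole. A call with a gripper value outside its range is refused whole. The fingers move at their own pace and stop on an object; the grip force is fixed at half the most. Time passes only in rows, so rows that repeat a pose let the fingers close. It gives the time, the measured TCP pose, the force and the opening at its end, in the units of the state.
- robot.get_obs(): the state, without advancing time (a new reading comes with each control period).
- robot.snapshot(name): name is "scene" or "side" or "wrist"; returns (picture, depth): 400x640x3 uint8, red, green, blue; 400x640 float32, m along the optical axis (not along the pixel's ray), 0 where there is no reading.
- robot.camera_params(name): a dict with "mtx" (3x3 intrinsics, pixels), "R" (3x3) and "t" (3): a world point X has camera coordinates R X + t. Camera axes: x right, y down, z forward; pixel columns grow to the right and rows downward; lengths in m; the calibration is good to about 2 mm. A picture is of the moment at which its call begins: read the wrist's pose just before it. camera_params takes no time and is no camera call; for the wrist camera it gives the pose at the moment of the call.
- robot.close_job(): hands the job in, once; it reports no verdict.
The state is a dict: "time": time; "joint_positions": joint angles; "qvel": joint speeds; "joint_torque": joint torques, N m; "tool_pos": TCP position; "ee_rot": TCP orientation; "wrist_force": force on the tool from outside, world axes, zero at the start; "wrist_torque": the same for the moment, N m; "width": finger opening in m.
Only numpy, scipy, OpenCV 4.12 (cv2) and the standard library are available. Lean on these libraries where they do the work, as an engineer would, in place of code of your own. Each camera call takes 0.05 s, during which the arm holds its last target.

TASK

The spring tensioner on the bench is wound too far. Hold its pawl off by pressing the upright tab, gently, until the spring has run the crank all the way back to the home post; then let the pawl go and wind the crank clockwise by its peg until the pawl catches at the tooth where the crank's pointer faces the setting pin, and let it rest there on the pawl. Leave the things lying round it where they are.

Things in the scene. Friction and masses are not known exactly. Their poses are not given: they have to be found in the camera images.
- tensioner: Fixed base of the tensioner: round grey flange, diameter 180, 10 thick, screwed to the bench. On it a dark drum and a horizontal steel ratchet wheel with 15 saw teeth (diameter 84, top at height 30). Origin on the wheel's vertical axis at the underside, z up; angles given here count from its x axis, counterclockwise seen from above. More than 35 N on any part harms it
- axis (a point): Centre of the ratchet wheel, on its axis, height 30. The teeth are 24 deg apart: on the pawl the crank rests at 120 - 24 k deg (within 1 deg), k = 0, 1, 2, ... Winding (clockwise), the pawl drops in 0 to 3 deg past each rest angle, so go about 8 deg past, then ease back: the wheel leans on the pawl and the load on the finger vanishes. Some 24 deg past is a tooth too many
- pointer (a point): Outer tip of the dark steel crank arm, 64 from the axis, at height 33.5; turns with the crank, which stands at 120 deg when home and at k = 8, 9 or 10 at the start. The spring drives it counterclockwise; with the pawl held off it runs home by itself in about 1.5 s
- peg (a point): Middle (height 56) of the upright black crank peg: diameter 14, from height 36 to 76, centre 50 from the axis, straight above the crank arm. The peg is fixed to the arm and does not spin. Winding takes about 5 N (home) to 8 N (wound far) at the peg, a little more over each tooth, plus a drag that grows with speed
- home_post (a point): Top (height 38) of the thin steel post, diameter 8, that the crank arm's counterclockwise side rests against when it is home; 58 from the axis, at 128.5 deg. Its axis is then 11 from the pointer's tip seen from above
- pin_top (a point): Top (height 35) of the setting pin, the only upright pin in the four places at the flange's rim (the other three hold flat plugs); stem diameter 6, head diameter 10, 78 from the axis. It stands in line with the crank at k = 3, 4, 5 or 6; the pointer's tip is then 14 from the pin's axis
- pawl_tab (a point): Middle (height 48) of the upright steel tab on the pawl's tail: 18 wide, 7 thick, from height 21 to 57. With the pawl in a tooth it stands at x = -87, y = +3 (tensioner's frame), its outer broad face looking along 122 deg. Press that face squarely, towards 302 deg: it resists to 10 to 14 N while the tooth bears on it, gives way, frees the wheel after 7 mm (3 to 5 N) and meets a hard stop at 12 mm. Let go, it springs back
- pawl_pivot (a point): Top (height 34) of the pawl's pivot pin, at x = -60, y = +20 in the tensioner's frame, 32 from the middle of the tab; the pawl swings level about it. The pawl's bar and nose lie between heights 21 and 30
- reel_mid (a point): Centre of a part-used solder reel standing on its flange, diameter 54, height 35; a bystander
- tape_mid (a point): Centre of a pocket tape measure lying flat, 62 x 88 x 31; a bystander
- cutters_mid (a point): Centre of a pair of side cutters lying flat, 154 x 48 x 14; a bystander

How it is judged:
On the way, in this order (a step that is already met when the one before it is completed fails the run):
1. with the pawl held off, the crank has run back to the home post (horizontal distance between pointer and home_post below 0.0135 m), for 0.2 s.
2. the crank's pointer has been wound to the setting pin (horizontal distance between pointer and pin_top below 0.019 m), for 0.1 s.
At the end, for the whole second after the job is handed in: The pointer faces the setting pin (its tip within 19 mm of the pin's axis seen from above, 14 mm when in line; the next tooth would give 32 mm) and stays there, held by the pawl alone, with the robot clear (horizontal distance between pointer and pin_top below 0.019 m); the robot touches nothing.
It fails at once if the tensioner is pressed with more than 35 N (contact force between any of the fingers, the arm and tensioner above 35 N).
It fails at once if a bystander is moved by more than 20 mm (distance of any of reel_mid, tape_mid, cutters_mid from where it was at the start of the episode above 0.02 m).
It also fails if it takes over 58 s, if anything falls off the work surface, if the arm or the gripper's body presses on something with over 40 N, if the wrist force passes 120 N, or if a joint passes its speed limit or range.

## Working session

There is one attempt and no reset: what is moved stays moved. The work goes in short steps, Python scripts to look and compute and a tool call to move; the robot and the scene stay as the last step left them, time stands still between calls to the robot, and variables do not carry over. Pictures are saved under pics/ and viewed, and the job is handed in when it is done.

Besides the shell and the picture viewer there is one more tool, called after "Emit:" as name([rows], argument=value, ...), one row to a line, values as JSON. move_arm: Moves the arm, as the interface text tells. Its arguments: {"type":"object","properties":{"increments":{"type":"array","items":{"type":"array","items":{"type":"array","items":{"type":"number","minimum":-1,"maximum":1}}}}},"required":["increments"]}

```bash
ls; mkdir -p pics; python3 - <<'E'
from bench import robot
import cv2, numpy as np, pickle
print(robot.get_obs(), robot.tcp_to_tips)
for n in ["scene","side","wrist"]:
    p=robot.camera_params(n)
    im,d=robot.snapshot(n)
    pickle.dump((im,d,p),open(f"pics/{n}0.pkl","wb"))
    cv2.imwrite(f"pics/{n}0.png",im[:,:,::-1])
    print(n,p)
E
```

```text
pics
{'time': 0.0, 'joint_positions': array([-1.03098331e-01,  8.79157905e-02,  1.37221617e+00, -2.51034206e-05,
        1.68358437e+00, -1.03057043e-01]), 'qvel': array([ 7.61316230e-04,  8.74159492e-04,  9.03769797e-04,  2.03787996e-04,
       -5.06009118e-05, -1.12185870e-03]), 'joint_torque': array([ 1.28542815e-03, -3.40182602e+01, -3.02423716e+01,  7.18220207e-02,
        3.29729996e-02, -1.13141955e-04]), 'tool_pos': array([5.49885923e-01, 4.30430009e-06, 4.03544469e-01]), 'ee_rot': array([-3.13947768e+00, -1.93655191e-04,  1.57075204e+00]), 'wrist_force': array([ 0.07371589,  0.19423237, -0.31615956]), 'wrist_torque': array([ 0.02610244, -0.01624562, -0.00192583]), 'width': 0.09400254853069284} 0.1992
scene {'mtx': array([[362.43328198,   0.        , 324.46216997],
       [  0.        , 362.43328198, 200.59790015],
       [  0.        ,   0.        ,   1.        ]]), 'R': array([[-0.84652001, -0.53203636, -0.01847115],
       [-0.24673689,  0.42285423, -0.87196055],
       [ 0.47172532, -0.73357455, -0.48922757]]), 't': array([0.60487878, 0.09633365, 0.79562505])}
side {'mtx': array([[488.60446428,   0.        , 316.67248827],
       [  0.        , 488.60446428, 201.36731937],
       [  0.        ,   0.        ,   1.        ]]), 'R': array([[-0.90757993, -0.41949277, -0.01801352],
       [-0.2082189 ,  0.48691095, -0.84827037],
       [ 0.36461426, -0.76612241, -0.52925693]]), 't': array([0.6025032 , 0.04966758, 0.91168612])}
wrist {'mtx': array([[277.45362578,   0.        , 322.8326092 ],
       [  0.        , 277.45362578, 202.44685302],
       [  0.        ,   0.        ,   1.        ]]), 'R': array([[ 9.99998195e-01,  6.38545473e-04, -1.78973753e-03],
       [ 1.09549762e-03, -9.63304368e-01,  2.68409191e-01],
       [-1.55267051e-03, -2.68410667e-01, -9.63303329e-01]]), 't': array([-0.54799753, -0.02932624,  0.39202729])}
```

View pics/scene0.png

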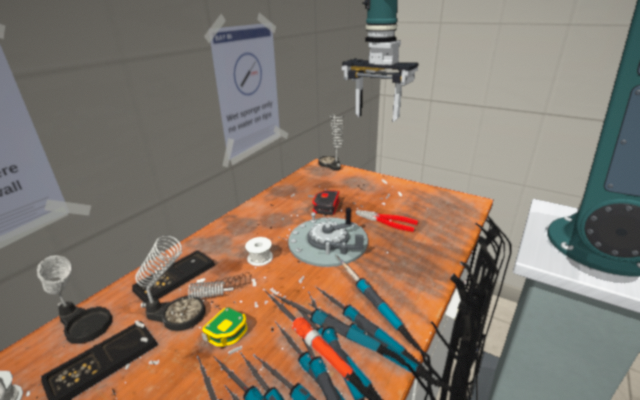

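View pics/side0.png

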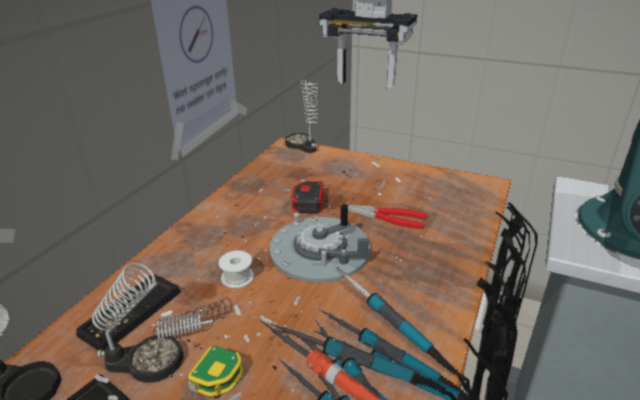

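View pics/wrist0.png

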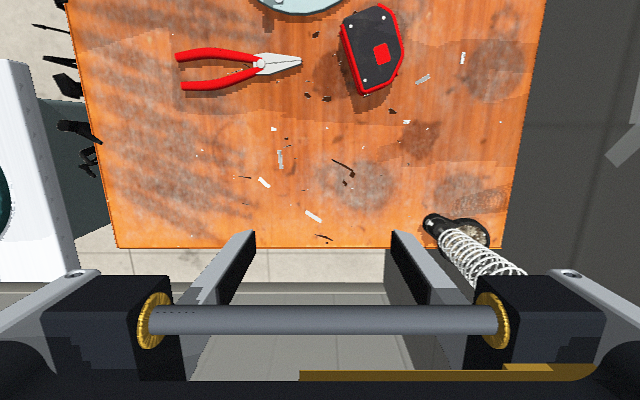

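```bash
cat > h.py <<'E'
import pickle,numpy as np,cv2
def ld(n): return pickle.load(open(f"pics/{n}.pkl","rb"))
def snap(n,name):
    from bench import robot
    p=robot.camera_params(n); im,d=robot.snapshot(n)
    pickle.dump((im,d,p),open(f"pics/{name}.pkl","wb"))
    cv2.imwrite(f"pics/{name}.png",im[:,:,::-1]); return im,d,p
def w(p,u,v,z):  # camera depth
    c=np.array([(u-p["mtx"][0,2])/p["mtx"][0,0]*z,(v-p["mtx"][1,2])/p["mtx"][1,1]*z,z])
    return p["R"].T@(c-p["t"])
def wz(p,u,v,h): # on plane z=h
    r=p["R"].T@np.array([(u-p["mtx"][0,2])/p["mtx"][0,0],(v-p["mtx"][1,2])/p["mtx"][1,1],1]); o=-p["R"].T@p["t"]
    return o+r*(h-o[2])/r[2]
def pr(p,X):
    c=p["R"]@np.asarray(X,float)+p["t"]; q=p["mtx"]@c; return q[:2]/q[2]
def crop(n,x0,y0,x1,y1,s,out):
    im=ld(n)[0][y0:y1,x0:x1,::-1]
    cv2.imwrite(f"pics/{out}.png",cv2.resize(im,None,fx=s,fy=s,interpolation=cv2.INTER_CUBIC))
E
python3 - <<'E'
from h import *
im,d,p=ld("side0")
print(wz(p,320,250,.01), wz(p,308,198,.015),wz(p,388,216,.01),wz(p,236,268,.02))
crop("side0",260,180,440,300,4.4,"c1")
E
```

```text
[0.51386955 0.31017208 0.01      ] [0.60501375 0.16876637 0.015     ] [0.43775053 0.16060974 0.01      ] [0.61506262 0.42076305 0.02      ]
```

View pics/c1.png

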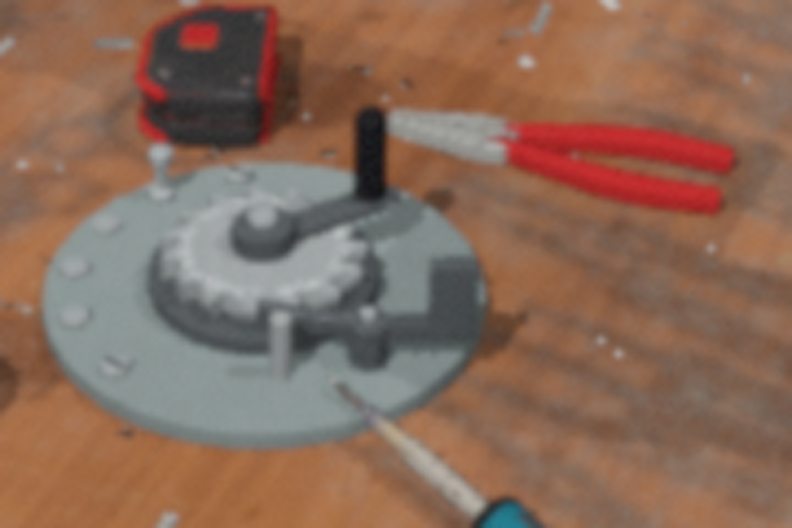

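Emit:
move_arm([
  [[0,0.4,-0.15,0,0,0,0],[0,0.8,-0.3,0,0,0,0],[0,1,-0.35,0,0,0,0]],
])

```text
time: 0.4
tool_pos: [0.5136, 0.1021, 0.4043]
ee_rot: [-3.14, -0.002, 1.572]
wrist_force: [-0.0, -0.6, -0.1]
width: 0.0775
```

Emit:
move_arm([
  [[0,0.4,0,0,0,0,0],[0,0.8,0,0,0,0,0],[0,1,0,0,0,0,0]],
])

```text
time: 0.65
tool_pos: [0.5142, 0.2034, 0.4043]
ee_rot: [-3.141, -0.002, 1.574]
wrist_force: [0.2, 0.2, 0.7]
width: 0.0572
```

Emit:
move_arm([
  [[0,0.4,0,0,0,0,0],[0,0.8,0,0,0,0,0],[0,1,0,0,0,0,0],[0,1,0,0,0,0,0],[0,1,0,0,0,0,0]],
])

```text
time: 1.07
tool_pos: [0.5148, 0.3009, 0.4038]
ee_rot: [-3.14, 0.001, 1.573]
wrist_force: [0.5, -0.4, 0.1]
width: 0.024
```

```bash
python3 - <<'E'
from h import *
from bench import robot
print(robot.get_obs())
snap("wrist","w1"); crop("w1",180,40,500,280,2.5,"w1c")
E
```

```text
{'time': 1.0667, 'joint_positions': array([ 4.34083397e-01,  1.91376970e-01,  1.25548962e+00, -7.03767710e-04,
        1.69638509e+00,  4.31815127e-01]), 'qvel': array([-0.03885334, -0.02103556,  0.01532936, -0.00795592,  0.0027823 ,
       -0.00106606]), 'joint_torque': array([ 1.12585198e+00, -3.81659710e+01, -3.05392599e+01,  2.22245925e-01,
       -5.51719323e-02,  2.88283022e-02]), 'tool_pos': array([0.51475784, 0.30089701, 0.40382193]), 'ee_rot': array([-3.14037823e+00,  1.32858567e-03,  1.57297783e+00]), 'wrist_force': array([ 0.54247809, -0.3662126 ,  0.07713281]), 'wrist_torque': array([-0.00727294, -0.00834875,  0.02350845]), 'width': 0.024020082159694707}
```

View pics/w1.png

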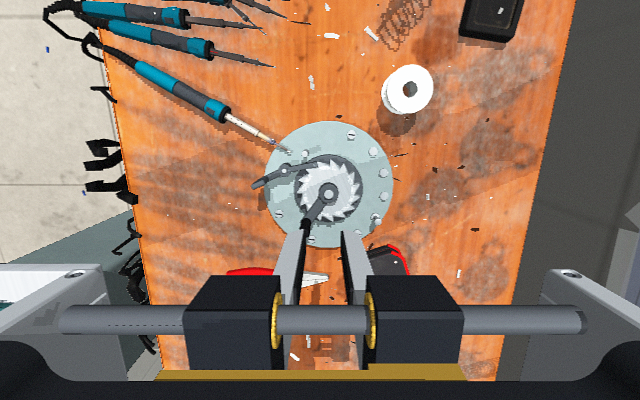

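```bash
python3 - <<'E'
from h import *
crop("w1",245,110,405,255,5,"w1c")
im,d,p=ld("w1")
# axis at hub, flange ellipse fit
hsv=cv2.cvtColor(im,cv2.COLOR_RGB2HSV)
E
```

```text
(no output)
```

View pics/w1c.png

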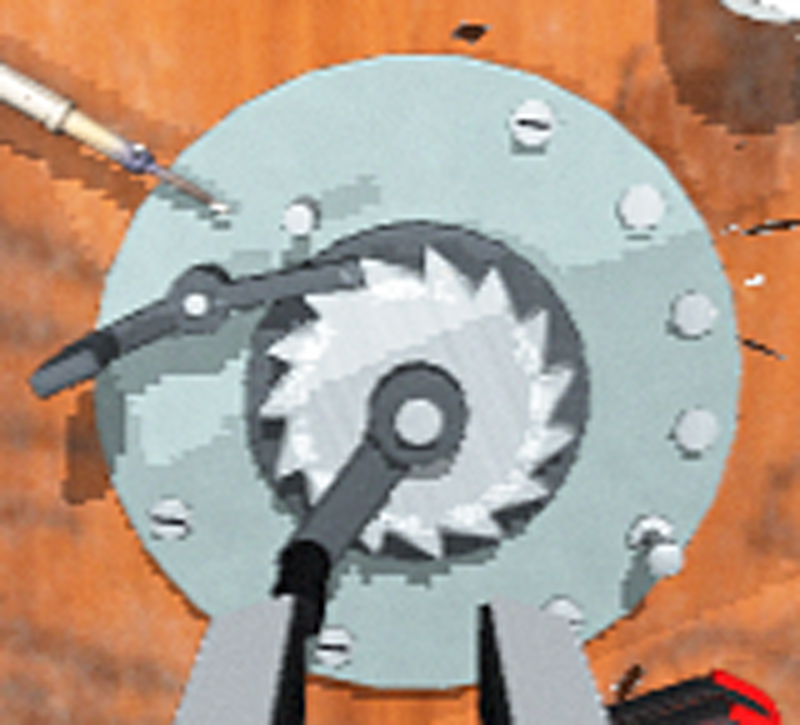

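```bash
cat > fit.py <<'E'
from h import *
from scipy.optimize import least_squares
im,d,p=ld("w1")
uv=lambda x,y:(x/5+245-0.4,y/5+110-0.4)
pol=lambda r,a:np.array([r*np.cos(np.radians(a)),r*np.sin(np.radians(a))])
edge=[wz(p,*uv(*q),.01)[:2] for q in [(97,330),(740,370),(420,55),(195,150),(640,130),(720,270),(130,240),(420,690),(730,440)]]
post=wz(p,*uv(300,215),.038)[:2]; piv=wz(p,*uv(196,303),.034)[:2]; pin=wz(p,*uv(665,557),.035)[:2]
def r(v,k):
    c=v[:2]; R=lambda q:np.array([[np.cos(v[2]),-np.sin(v[2])],[np.sin(v[2]),np.cos(v[2])]])@q+c
    return np.concatenate([[(np.hypot(*(e-c))-.09) for e in edge],R(pol(.058,128.5))-post,R(np.array([-.06,.02]))-piv]+([R(pol(.078,120-24*k))-pin] if k else []))
for k in [None,3,4,5,6]:
    s=least_squares(r,[.51,.3,0],args=(k,)); print(k,s.x[:2],np.degrees(s.x[2]),s.cost,np.round(s.fun*1e3,1))
E
python3 fit.py
python3 - <<'E'
exec(open('fit.py').read().split('for k')[0])
s=least_squares(r,[.51,.3,0],args=(None,)).x
print(np.degrees(np.arctan2(*(pin-s[:2])[::-1])-s[2]),np.hypot(*(pin-s[:2])))
pegang=wz(p,*uv(305,570),.076)[:2]; print("peg",np.degrees(np.arctan2(*(pegang-s[:2])[::-1])-s[2]),np.hypot(*(pegang-s[:2])))
for a,h,n in [((65,370),.057,"tab"),((418,421),.045,"hub")]:
    print(n,wz(p,*uv(*a),h), "dep",w(p,*uv(*a),d[int(round(uv(*a)[1])),int(round(uv(*a)[0]))]))
E
```

```text
None [0.52029026 0.29360357] -8.396293307468454 9.696186212718712e-06 [-0.8 -0.9 -0.3 -1.8  1.7 -1.6 -2.1 -0.7 -1.6  0.7 -1.1  0.3 -0.2]
3 [0.51137583 0.28125217] -41.49685116584699 0.0016098297626246651 [ -6.    9.6  12.4   2.6  16.9  11.7  -2.7 -12.3   6.4  23.9  -5.7  16.2
  13.7   2.5  35.4]
4 [0.51418762 0.28492523] -30.35822101842861 0.0006830415543522318 [-4.5  6.2  8.6  1.1 12.3  7.6 -2.7 -9.   3.7 15.4 -2.6  9.  10.2  5.4
 21.6]
5 [0.5172507 0.2892404] -19.01779932438927 0.00016068164448429715 [-2.8  2.6  4.1 -0.5  7.   3.  -2.5 -5.   0.9  7.4 -1.   3.5  5.4  4.7
  9.1]
6 [0.52040456 0.29410678] -7.483913407252756 1.16276269035797e-05 [-0.8 -1.1 -0.8 -2.1  1.2 -1.9 -2.2 -0.2 -1.6 -0.  -1.1  0.  -0.6  0.6
 -1.4]
-22.086220453100378 0.07663709599198269
peg -125.96764116961424 0.03904726125983247
tab [0.4346717  0.30967175 0.057     ] dep [0.43465788 0.30965972 0.05694247]
hub [0.51997939 0.29432984 0.045     ] dep [0.51994973 0.29470458 0.04651777]
```

Emit:
move_arm([
  [[0,0.1,-0.3,0,0,0,-0.07],[0,0.2,-0.6,0,0,0,-0.14],[0,0.26,-0.88,0.2,0,0,-0.21],[0,0.26,-0.88,0.5,0,0,-0.272],[0,0.26,-0.88,0.8,0,0,-0.272],[0,0.26,-0.88,1.0,0,0,-0.272],[0,0.26,-0.88,1.0,0,0,-0.272]],
])

```text
time: 1.7
tool_pos: [0.4258, 0.3236, 0.2994]
ee_rot: [-3.132, 0.002, 1.996]
wrist_force: [-1.5, -0.2, -1.0]
width: 0.0004
```

```bash
python3 - <<'E'
from h import *
from bench import robot
o=robot.get_obs(); print(o['tool_pos'],o['ee_rot'],o['wrist_force'],o['width'])
snap("side","s2"); crop("s2",250,120,450,270,4,"s2c")
snap("wrist","w2")
E
```

```text
[0.42582258 0.3236183  0.29944465] [-3.13158933e+00  1.83797238e-03  1.99599628e+00] [-1.54640898 -0.24777435 -0.96039359] 0.00042757857210445237
```

View pics/s2c.png

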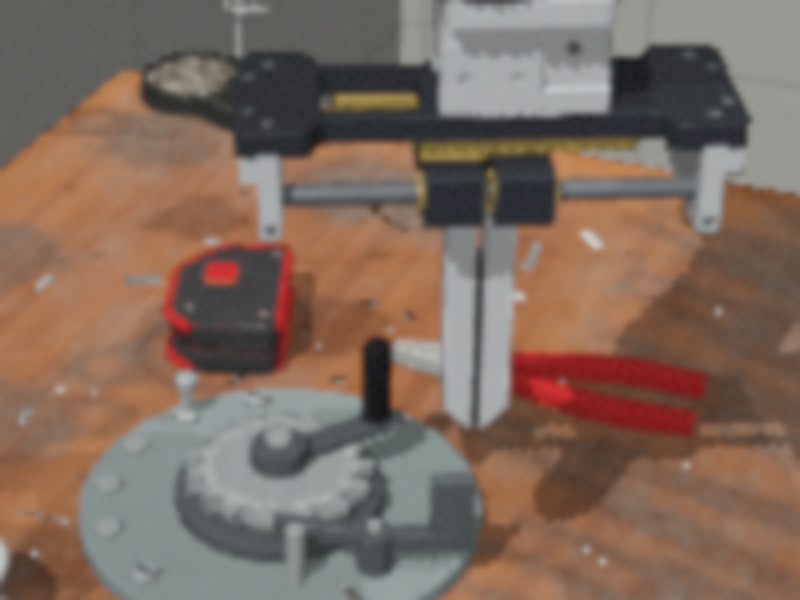

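View pics/w2.png

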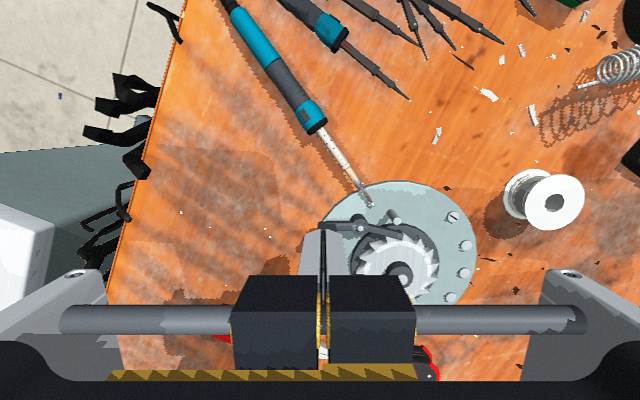

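Emit:
move_arm([
  [[0,0.03,0,0.2,0,0,0],[0,0.03,0,0.4,0,0,0],[0,0.03,0,0.6,0,0,0],[0,0.03,0,0.63,0,0,0],[0,0.03,0,0.63,0,0,0],[0,0.03,0,0.63,0,0,0]],
])

```text
time: 2.3
tool_pos: [0.4267, 0.3288, 0.2439]
ee_rot: [3.138, -0.0, 1.997]
wrist_force: [0.5, 0.7, 0.9]
width: 0.0002
```

```bash
cat >> h.py <<'E'
from scipy.spatial.transform import Rotation as Ro
C=np.array([.5204,.2941]); TH=np.radians(-7.6)
def st():
    from bench import robot
    o=robot.get_obs(); R=Ro.from_euler('xyz',o['ee_rot']).as_matrix()
    mid=o['tool_pos']+R@[0,0,.185]
    print('t',o['time'],'tcp',o['tool_pos'].round(4),'rot',np.degrees(o['ee_rot']).round(1),'f',o['wrist_force'].round(1),'w',round(o['width'],4),'fing',mid.round(4))
    return o,R,mid
E
python3 - <<'E'
from h import *
o,R,m=st()
n=np.array([np.cos(np.radians(114.4)),np.sin(np.radians(114.4))])
tab=np.array([.4347,.309]); print("dist along n",(m[:2]-tab)@n,"lat",(m[:2]-tab)@[n[1],-n[0]])
snap("side","s3"); crop("s3",300,150,460,270,5,"s3c")
snap("wrist","w3"); crop("w3",200,100,520,320,2.5,"w3c")
E
```

```text
t 2.3 tcp [0.4267 0.3288 0.2439] rot [179.8  -0.  114.4] f [0.5 0.7 0.9] w 0.0002 fing [0.4273 0.3291 0.0589]
dist along n 0.021399479751168 lat 0.0015665250106927336
```

View pics/s3c.png

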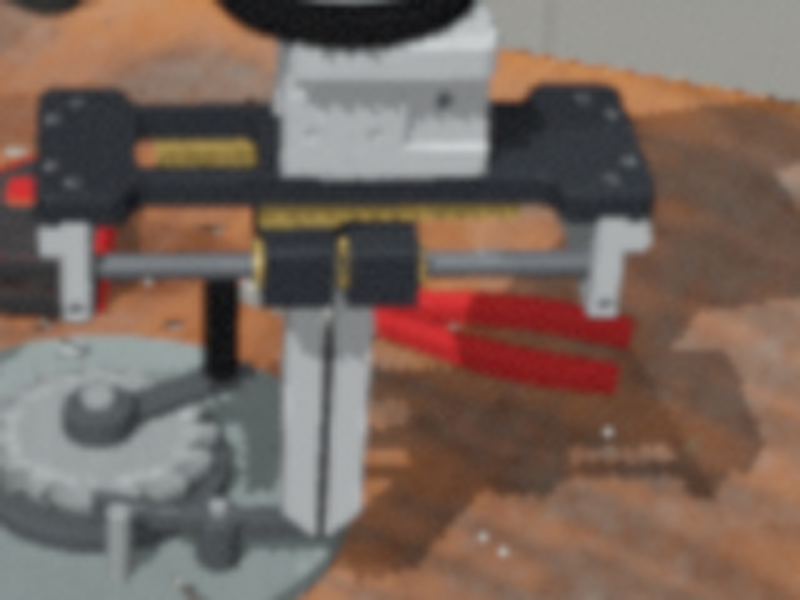

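View pics/w3c.png

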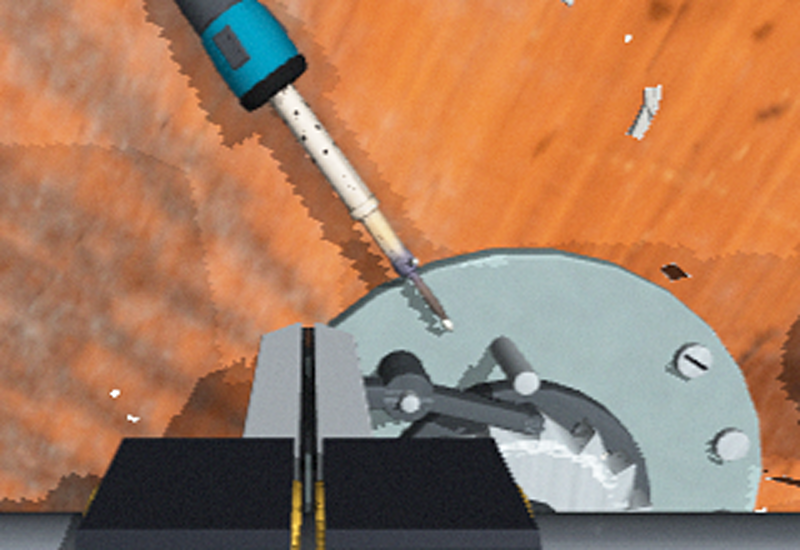

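Emit:
move_arm([
  [[0,0,0,0.04,0,0,0],[0,-0.02,0,0.06,0,0,0],[0,-0.04,0,0.06,0,0,0],[0,-0.06,0,0.06,0,0,0],[0,-0.06,0,0.06,0,0,0],[0,-0.06,0,0.06,0,0,0]],
])

```text
time: 2.9
tool_pos: [0.4284, 0.3231, 0.2358]
ee_rot: [3.141, 0.0, 1.998]
wrist_force: [-0.1, -0.1, -0.2]
width: 0.0006
```

```bash
python3 - <<'E'
from h import *
o,R,m=st()
n=np.array([np.cos(np.radians(114.4)),np.sin(np.radians(114.4))])
tab=np.array([.4347,.309]); print("dist along n",(m[:2]-tab)@n,"lat",(m[:2]-tab)@[n[1],-n[0]])
E
```

```text
t 2.9 tcp [0.4284 0.3231 0.2358] rot [180.    0.  114.5] f [-0.1 -0.1 -0.2] w 0.0006 fing [0.4284 0.3231 0.0508]
dist along n 0.01547897544845575 lat 8.633838964141433e-05
```

Emit:
move_arm([
  [[0,-0.01,0,0,0,0,0],[0,-0.02,0,0,0,0,0],[0,-0.03,0,0,0,0,0],[0,-0.035,0,0,0,0,0],[0,-0.04,0,0,0,0,0],[0,-0.045,0,0,0,0,0],[0,-0.05,0,0,0,0,0],[0,-0.05,0,0,0,0,0]],
])

```text
time: 3.57
tool_pos: [0.4297, 0.32, 0.2358]
ee_rot: [3.141, -0.004, 1.999]
wrist_force: [-3.3, 7.0, -0.7]
width: 0.0005
```

Emit:
move_arm([
  [[0,-0.007,0,0,0,0,0],[0,-0.014,0,0,0,0,0],[0,-0.02,0,0,0,0,0],[0,-0.027,0,0,0,0,0],[0,-0.034,0,0,0,0,0],[0,-0.04,0,0,0,0,0],[0,-0.045,0,0,0,0,0],[0,-0.05,0,0,0,0,0]],
])

```text
time: 4.23
tool_pos: [0.4307, 0.3175, 0.2358]
ee_rot: [3.141, -0.012, 1.999]
wrist_force: [-5.5, 15.7, -1.0]
width: 0.0006
```

```bash
python3 - <<'E'
from h import *
o,R,m=st(); print(o['wrist_torque'])
n=np.array([np.cos(np.radians(114.4)),np.sin(np.radians(114.4))])
tab=np.array([.4347,.309]); print("dist along n",(m[:2]-tab)@n,"lat",(m[:2]-tab)@[n[1],-n[0]])
snap("side","s4"); crop("s4",260,180,420,300,5,"s4c")
snap("wrist","w4"); crop("w4",200,100,520,320,2.5,"w4c")
E
```

```text
t 4.2333 tcp [0.4307 0.3175 0.2358] rot [180.   -0.7 114.6] f [-5.5 15.7 -1. ] w 0.0006 fing [0.4299 0.3195 0.0509]
[2.79960975 1.20637045 0.16011383]
dist along n 0.01158940338257064 lat -5.989288616573793e-05
```

View pics/s4c.png

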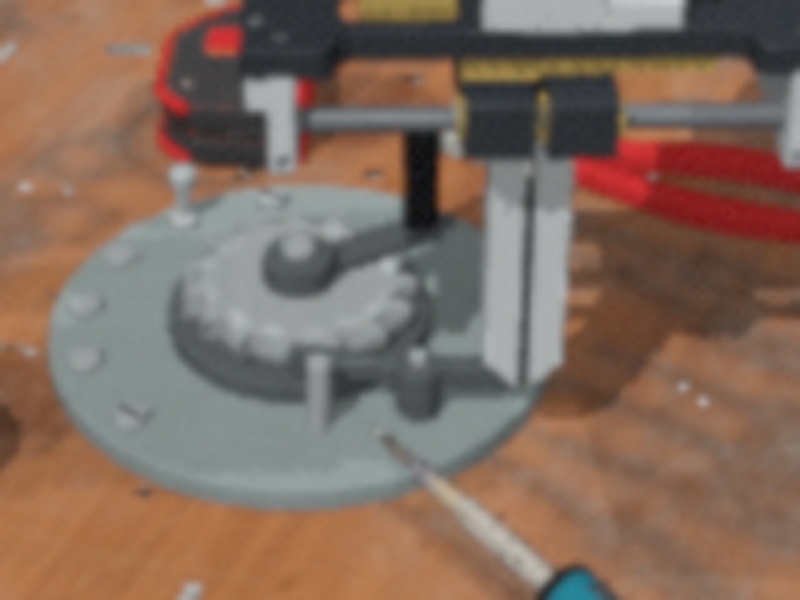

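View pics/w4c.png

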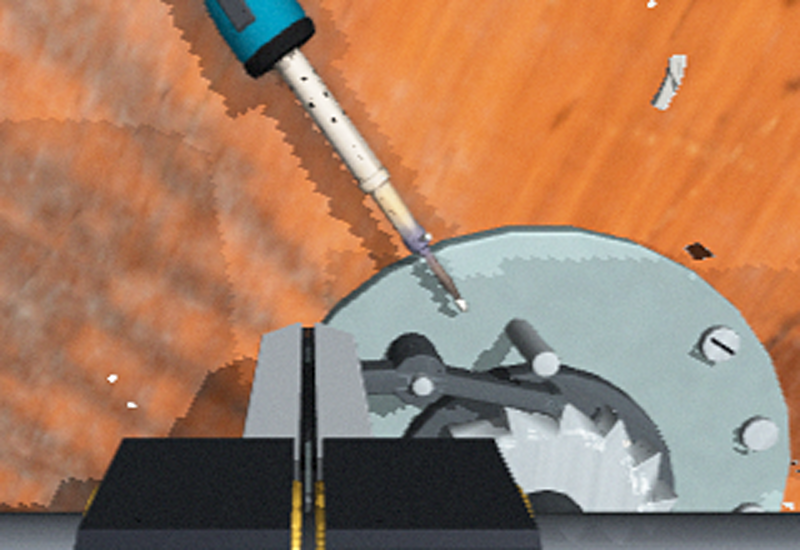

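Emit:
move_arm([
  [[0,-0.005,0,0,0,0,0],[0,-0.01,0,0,0,0,0],[0,-0.01,0,0,0,0,0]],
])

```text
time: 4.58
tool_pos: [0.4323, 0.3142, 0.2358]
ee_rot: [3.141, -0.002, 1.999]
wrist_force: [-1.8, 3.8, -0.7]
width: 0.0008
```

Emit:
move_arm([
  [[0,-0.01,0,0,0,0,0],[0,-0.02,0,0,0,0,0],[0,-0.03,0,0,0,0,0],[0,-0.035,0,0,0,0,0],[0,-0.035,0,0,0,0,0],[0,-0.035,0,0,0,0,0]],
])

```text
time: 5.08
tool_pos: [0.4338, 0.3115, 0.2358]
ee_rot: [3.14, -0.005, 1.998]
wrist_force: [-2.9, 9.7, -1.4]
width: 0.0004
```

```bash
python3 - <<'E'
from h import *
o,R,m=st()
n=np.array([np.cos(np.radians(114.4)),np.sin(np.radians(114.4))])
tab=np.array([.4347,.309]); print("dist along n",(m[:2]-tab)@n,"lat",(m[:2]-tab)@[n[1],-n[0]])
snap("side","s5"); crop("s5",260,180,420,300,5,"s5c")
E
```

```text
t 5.0833 tcp [0.4338 0.3115 0.2358] rot [179.9  -0.3 114.5] f [-2.9  9.7 -1.4] w 0.0004 fing [0.4337 0.3124 0.0508]
dist along n 0.003561029308492643 lat 0.0005000321965246276
```

View pics/s5c.png

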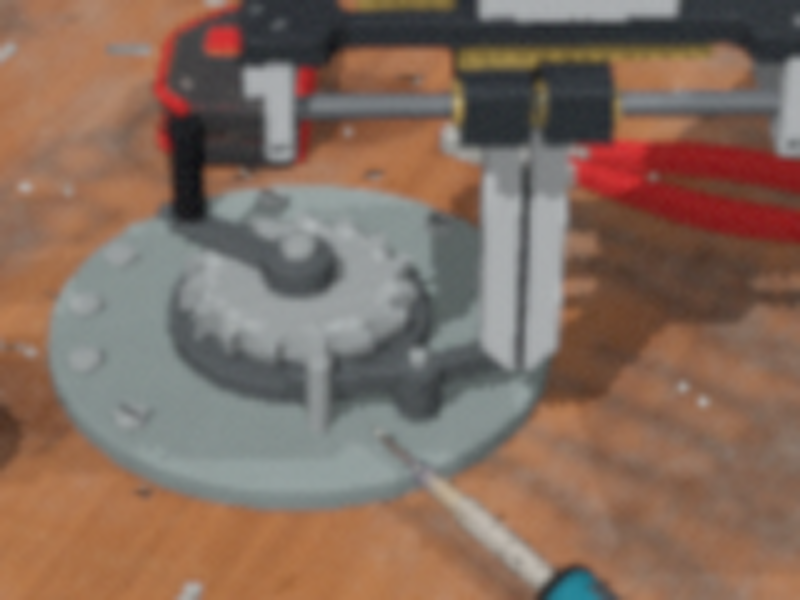

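Emit:
move_arm([
  [[0,0,0,0,0,0,0],[0,0,0,0,0,0,0],[0,0,0,0,0,0,0],[0,0,0,0,0,0,0],[0,0,0,0,0,0,0],[0,0,0,0,0,0,0],[0,0,0,0,0,0,0],[0,0,0,0,0,0,0]],
])

```text
time: 5.8
tool_pos: [0.4338, 0.3115, 0.2358]
ee_rot: [3.14, -0.005, 1.998]
wrist_force: [-3.0, 9.3, -0.5]
width: 0.0006
```

Emit:
move_arm([
  [[0,0,0,0,0,0,0],[0,0,0,0,0,0,0],[0,0,0,0,0,0,0],[0,0,0,0,0,0,0],[0,0,0,0,0,0,0],[0,0,0,0,0,0,0],[0,0,0,0,0,0,0],[0,0,0,0,0,0,0]],
])

```text
time: 6.47
tool_pos: [0.4338, 0.3115, 0.2358]
ee_rot: [3.14, -0.005, 1.998]
wrist_force: [-3.5, 9.2, -2.1]
width: 0.0003
```

```bash
python3 - <<'E'
from h import *
o,R,m=st()
n=np.array([np.cos(np.radians(114.4)),np.sin(np.radians(114.4))])
tab=np.array([.4347,.309]); print("dist along n",(m[:2]-tab)@n,"lat",(m[:2]-tab)@[n[1],-n[0]])
snap("side","s6"); crop("s6",260,180,420,300,5,"s6c")
E
```

```text
t 6.4667 tcp [0.4338 0.3115 0.2358] rot [179.9  -0.3 114.5] f [-3.5  9.2 -2.1] w 0.0003 fing [0.4337 0.3124 0.0508]
dist along n 0.0035515904347134643 lat 0.0005101448566494769
```

View pics/s6c.png

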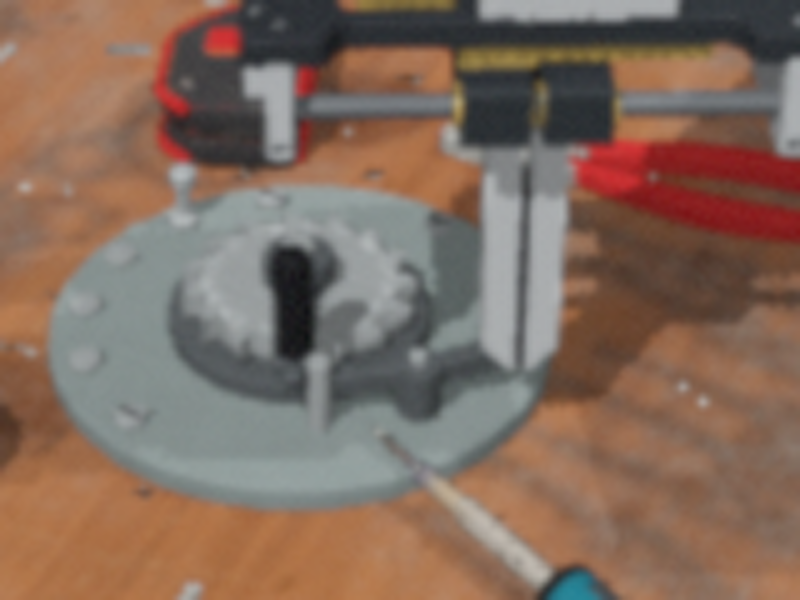

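Emit:
move_arm([
  [[0,0,0,0,0,0,0],[0,0,0,0,0,0,0],[0,0,0,0,0,0,0],[0,0,0,0,0,0,0]],
])

```text
time: 6.85
tool_pos: [0.4338, 0.3115, 0.2358]
ee_rot: [3.14, -0.005, 1.998]
wrist_force: [-2.5, 9.1, -0.2]
width: 0.0003
```

```bash
python3 - <<'E'
from h import *
o,R,m=st()
im,d,p=snap("side","s7"); crop("s7",260,180,420,300,5,"s7c")
print(np.abs(ld("s6")[0].astype(int)-im)[230:300,290:350].mean())
c,s=np.cos(TH),np.sin(TH)
def T(r,a,h): a=np.radians(a); return [C[0]+r*np.cos(a+TH),C[1]+r*np.sin(a+TH),h]
for X in [T(50,0,.1),T(.05,120,.076),T(.05,120,.036),T(.058,128.5,.038),T(.064,120,.0335),T(.05,96,.076)]: print((pr(p,X)-[260,180])*5)
E
```

```text
t 6.85 tcp [0.4338 0.3115 0.2358] rot [179.9  -0.3 114.5] f [-2.5  9.1 -0.2] w 0.0003 fing [0.4337 0.3124 0.0508]
1.0716666666666668
[-4019.59310236 -1273.7024057 ]
[293.69857885 250.05173795]
[295.59066265 348.0779725 ]
[320.58734871 357.22232295]
[294.10187955 380.20329882]
[232.00854516 241.78990027]
```

Emit:
move_arm([
  [[0,0.06,0,0,0,0,0],[0,0.13,0,0,0,0,0],[0,0.2,0,-0.05,0,0,0],[0,0.25,0,-0.25,0,0,-0.07],[0,0.25,0,-0.4,0,0,-0.14],[0,0.25,0,-0.5,0,0,-0.21],[0,0.25,0,-0.5,0,0,-0.28],[0,0.25,0,-0.5,0,0,-0.35]],
])

```text
time: 7.57
tool_pos: [0.4243, 0.3328, 0.2873]
ee_rot: [3.14, 0.003, 2.553]
wrist_force: [0.5, -0.0, -0.4]
width: 0.0004
```

```bash
python3 - <<'E'
from h import *
o,R,m=st()
snap("side","s8"); crop("s8",260,180,420,300,5,"s8c")
t=np.array([.480,.3315,o['tool_pos'][2]])
print(R.T@(t-o['tool_pos']), 202.4-np.degrees(o['ee_rot'][2]))
E
```

```text
t 7.5667 tcp [0.4243 0.3328 0.2873] rot [179.9   0.2 146.3] f [ 0.5 -0.  -0.4] w 0.0004 fing [0.425  0.3326 0.1023]
[-0.04698767  0.02985446  0.00018715] 56.12028735280617
```

View pics/s8c.png

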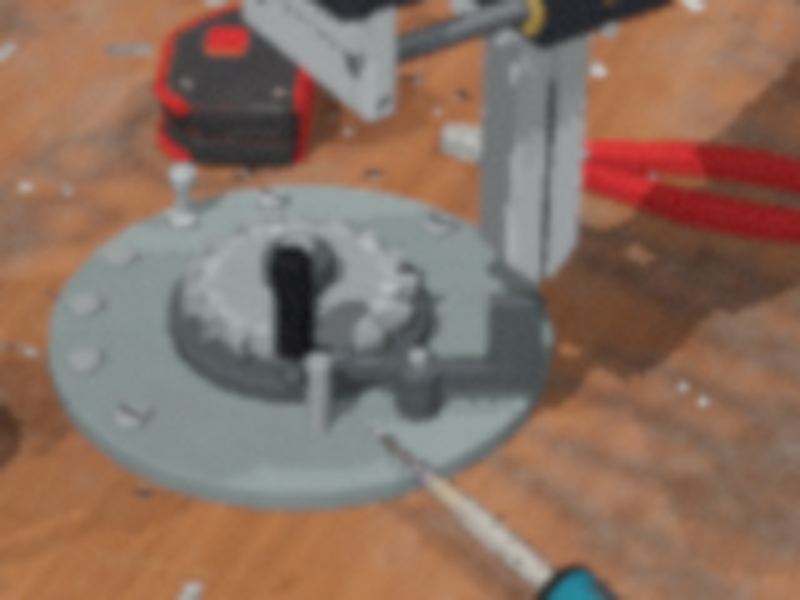

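Emit:
move_arm([
  [[0,-0.1,0.08,0,0,0,-0.078],[0,-0.2,0.16,0,0,0,-0.156],[0,-0.3,0.24,0,0,0,-0.234],[0,-0.4,0.3,0,0,0,-0.312],[0,-0.47,0.3,0,0,0,-0.39],[0,-0.47,0.3,0,0,0,-0.468],[0,-0.47,0.3,0,0,0,-0.546],[0,-0.47,0.3,0,0,0,-0.624]],
])

```text
time: 8.28
tool_pos: [0.48, 0.331, 0.2856]
ee_rot: [-3.14, -0.0, -2.752]
wrist_force: [-0.2, 0.1, 0.4]
width: 0.0008
```

Emit:
move_arm([
  [[0,0,0,0.1,0,0,0],[0,0,0,0.25,0,0,0],[0,0,0,0.41,0,0,0],[0,0,0,0.41,0,0,0],[0,0,0,0.41,0,0,0],[0,0,0,0.41,0,0,0]],
])

```text
time: 8.78
tool_pos: [0.4798, 0.3314, 0.245]
ee_rot: [-3.141, 0.0, -2.757]
wrist_force: [0.7, -0.3, -0.0]
width: 0.0002
```

```bash
python3 - <<'E'
from h import *
o,R,m=st()
snap("side","s9"); crop("s9",260,180,420,300,5,"s9c")
peg=np.array([.5013,.3403]); print("peg in tool",R.T[:2,:2]@(peg-m[:2]))
E
```

```text
t 8.7833 tcp [0.4798 0.3314 0.245 ] rot [-180.    0. -158.] f [ 0.7 -0.3 -0. ] w 0.0002 fing [0.4799 0.3314 0.06  ]
peg in tool [-0.02317963  0.00023238]
```

View pics/s9c.png

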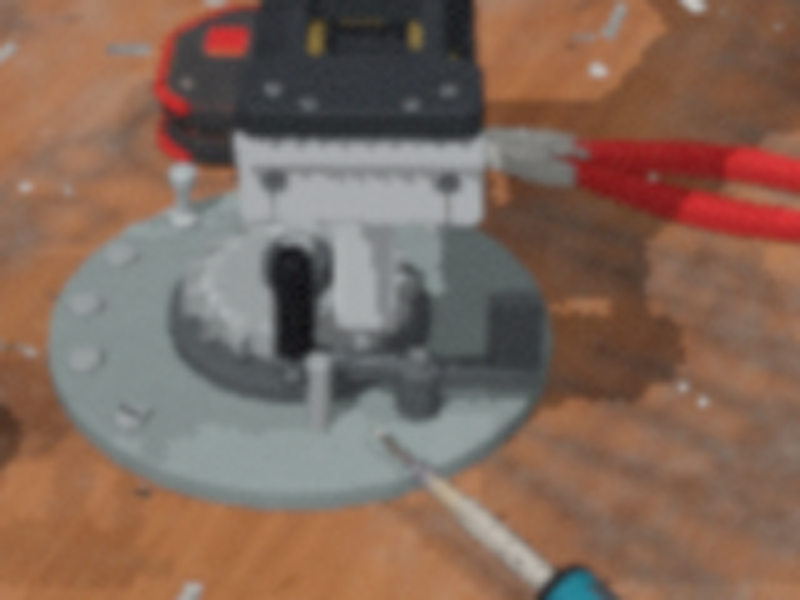

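Emit:
move_arm([
  [[0,-0.02,0,0,0,0,0],[0,-0.04,0,0,0,0,0],[0,-0.06,0,0,0,0,0],[0,-0.075,0,0,0,0,0],[0,-0.085,0,0,0,0,0],[0,-0.095,0,0,0,0,0],[0,-0.1,0,0,0,0,0]],
])

```text
time: 9.42
tool_pos: [0.4883, 0.3351, 0.2447]
ee_rot: [3.141, -0.003, -2.755]
wrist_force: [-4.9, -1.6, 3.4]
width: 0.0003
```

```bash
cat >> h.py <<'E'
def crank():
    o,R,m=st(); v=m[:2]-C; r=np.hypot(*v)
    a=np.degrees(np.arctan2(v[1],v[0])); 
    # peg at dist .05, contact half width .0085: solve peg angle st. tool-x distance = .0155
    x=R[:2,0]; best=min(np.arange(-360,360,.25),key=lambda f:abs((m[:2]-C-.05*np.array([np.cos(np.radians(f)),np.sin(np.radians(f))]))@x-.0155)+(1 if abs(((f-a+180)%360)-180)>45 else 0))
    print('finger r',r.round(4),'ang',a.round(1),'crank(if touching) tens deg',best-np.degrees(TH),'c_t',(R.T[:2,:2]@(C-m[:2])).round(4))
E
python3 -c "
from h import *
crank()
D=.013
c=np.array([-D,-.05])
for d in np.arange(2.5,33,2.5):
    t=np.radians(d); R=np.array([[np.cos(t),-np.sin(t)],[np.sin(t),np.cos(t)]]); print(d,((c-R@c)*10).round(3),round(d/90,4))
"
```

```text
t 9.4167 tcp [0.4883 0.3351 0.2447] rot [ 180.    -0.2 -157.9] f [-4.9 -1.6  3.4] w 0.0003 fing [0.4878 0.335  0.0597]
finger r 0.0523 ang 128.6 crank(if touching) tens deg -241.15 c_t [-0.0148 -0.0501]
2.5 [-0.022  0.005] 0.0278
5.0 [-0.044  0.009] 0.0556
7.5 [-0.066  0.013] 0.0833
10.0 [-0.089  0.015] 0.1111
12.5 [-0.111  0.016] 0.1389
15.0 [-0.134  0.017] 0.1667
17.5 [-0.156  0.016] 0.1944
20.0 [-0.179  0.014] 0.2222
22.5 [-0.201  0.012] 0.25
25.0 [-0.223  0.008] 0.2778
27.5 [-0.246  0.004] 0.3056
30.0 [-0.267 -0.002] 0.3333
32.5 [-0.289 -0.008] 0.3611
```

Emit:
move_arm([
  [[0,-0.022,0.005,0,0,0,0.028],[0,-0.044,0.009,0,0,0,0.056],[0,-0.066,0.013,0,0,0,0.083],[0,-0.089,0.015,0,0,0,0.111],[0,-0.111,0.016,0,0,0,0.139],[0,-0.134,0.017,0,0,0,0.167],[0,-0.156,0.016,0,0,0,0.194],[0,-0.179,0.014,0,0,0,0.222]],
])

```text
time: 10.08
tool_pos: [0.5034, 0.3437, 0.2448]
ee_rot: [3.141, -0.005, -3.105]
wrist_force: [-8.4, 0.5, 4.8]
width: 0.0006
```

```bash
python3 -c "
from h import *
crank()"
```

```text
t 10.0833 tcp [0.5034 0.3437 0.2448] rot [ 180.    -0.3 -177.9] f [-8.4  0.5  4.8] w 0.0006 fing [0.5024 0.3438 0.0598]
finger r 0.0528 ang 109.9 crank(if touching) tens deg 100.6 c_t [-0.0162 -0.0503]
```

Emit:
move_arm([
  [[0,-0.022,0.005,0,0,0,0.028],[0,-0.044,0.009,0,0,0,0.056],[0,-0.066,0.013,0,0,0,0.083],[0,-0.089,0.015,0,0,0,0.111],[0,-0.111,0.016,0,0,0,0.139],[0,-0.134,0.017,0,0,0,0.167],[0,-0.156,0.016,0,0,0,0.194],[0,-0.179,0.014,0,0,0,0.222]],
])

```text
time: 10.75
tool_pos: [0.5212, 0.3467, 0.2448]
ee_rot: [3.14, -0.006, 2.83]
wrist_force: [-8.7, 3.0, 3.8]
width: 0.0008
```

Emit:
move_arm([
  [[0,-0.022,0.005,0,0,0,0.028],[0,-0.044,0.009,0,0,0,0.056],[0,-0.066,0.013,0,0,0,0.083],[0,-0.089,0.015,0,0,0,0.111],[0,-0.111,0.016,0,0,0,0.139],[0,-0.134,0.017,0,0,0,0.167],[0,-0.156,0.016,0,0,0,0.194],[0,-0.179,0.014,0,0,0,0.222]],
])

```text
time: 11.42
tool_pos: [0.539, 0.3432, 0.2449]
ee_rot: [3.139, -0.006, 2.481]
wrist_force: [-5.3, 5.3, 2.6]
width: 0.0006
```

```bash
python3 -c "
from h import *
crank()
snap('side','s10'); crop('s10',260,180,420,300,5,'s10c')"
```

```text
t 11.4167 tcp [0.539  0.3432 0.2449] rot [179.9  -0.3 142.2] f [-5.3  5.3  2.6] w 0.0006 fing [0.5384 0.3443 0.0599]
finger r 0.0533 ang 70.3 crank(if touching) tens deg -298.9 c_t [-0.0166 -0.0506]
```

View pics/s10c.png

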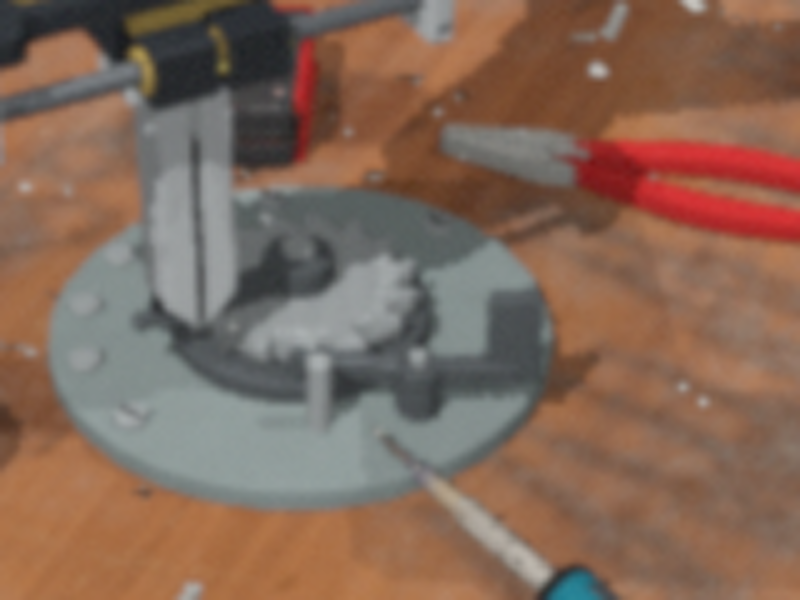

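Emit:
move_arm([
  [[0,-0.022,0.005,0,0,0,0.028],[0,-0.044,0.009,0,0,0,0.056],[0,-0.066,0.013,0,0,0,0.083],[0,-0.089,0.015,0,0,0,0.111],[0,-0.111,0.016,0,0,0,0.139],[0,-0.134,0.017,0,0,0,0.167],[0,-0.156,0.016,0,0,0,0.194],[0,-0.179,0.014,0,0,0,0.222]],
])

```text
time: 12.13
tool_pos: [0.5545, 0.3338, 0.245]
ee_rot: [3.138, -0.007, 2.133]
wrist_force: [-3.5, 6.6, 1.3]
width: 0.0003
```

Emit:
move_arm([
  [[0,-0.022,0.005,0,0,0,0.028],[0,-0.044,0.009,0,0,0,0.056],[0,-0.066,0.013,0,0,0,0.083],[0,-0.089,0.015,0,0,0,0.111],[0,-0.111,0.016,0,0,0,0.139],[0,-0.134,0.017,0,0,0,0.167],[0,-0.156,0.016,0,0,0,0.194],[0,-0.179,0.014,0,0,0,0.222]],
])

```text
time: 12.8
tool_pos: [0.5659, 0.3194, 0.245]
ee_rot: [3.138, -0.007, 1.784]
wrist_force: [-1.1, 8.1, -0.6]
width: 0.0007
```

Emit:
move_arm([
  [[0,-0.022,0.005,0,0,0,0.028],[0,-0.044,0.009,0,0,0,0.056],[0,-0.066,0.013,0,0,0,0.083],[0,-0.089,0.015,0,0,0,0.111],[0,-0.111,0.016,0,0,0,0.139],[0,-0.134,0.017,0,0,0,0.167],[0,-0.156,0.016,0,0,0,0.194],[0,-0.179,0.014,0,0,0,0.222]],
])

```text
time: 13.47
tool_pos: [0.5717, 0.3022, 0.2451]
ee_rot: [3.138, -0.008, 1.435]
wrist_force: [2.4, 7.7, -1.1]
width: 0.0001
```

```bash
python3 -c "
from h import *
crank()"
```

```text
t 13.4667 tcp [0.5717 0.3022 0.2451] rot [179.8  -0.5  82.2] f [ 2.4  7.7 -1.1] w 0.0001 fing [0.5725 0.3036 0.0601]
finger r 0.0529 ang 10.3 crank(if touching) tens deg 0.8499999999999996 c_t [-0.0165 -0.0503]
```

Emit:
move_arm([
  [[0,-0.022,0.005,0,0,0,0.028],[0,-0.044,0.009,0,0,0,0.056],[0,-0.066,0.013,0,0,0,0.083],[0,-0.089,0.015,0,0,0,0.111],[0,-0.111,0.016,0,0,0,0.139],[0,-0.134,0.017,0,0,0,0.167],[0,-0.156,0.016,0,0,0,0.194],[0,-0.179,0.014,0,0,0,0.222]],
])

```text
time: 14.13
tool_pos: [0.5712, 0.2843, 0.2452]
ee_rot: [3.14, -0.011, 1.086]
wrist_force: [3.8, 8.6, -3.4]
width: 0.0005
```

```bash
python3 -c "
from h import *
crank()
snap('side','s11'); crop('s11',260,180,420,300,5,'s11c')"
```

```text
t 14.1333 tcp [0.5712 0.2843 0.2452] rot [179.9  -0.6  62.2] f [ 3.8  8.6 -3.4] w 0.0005 fing [0.5725 0.2859 0.0602]
finger r 0.0527 ang -8.9 crank(if touching) tens deg 341.6 c_t [-0.017  -0.0499]
```

View pics/s11c.png

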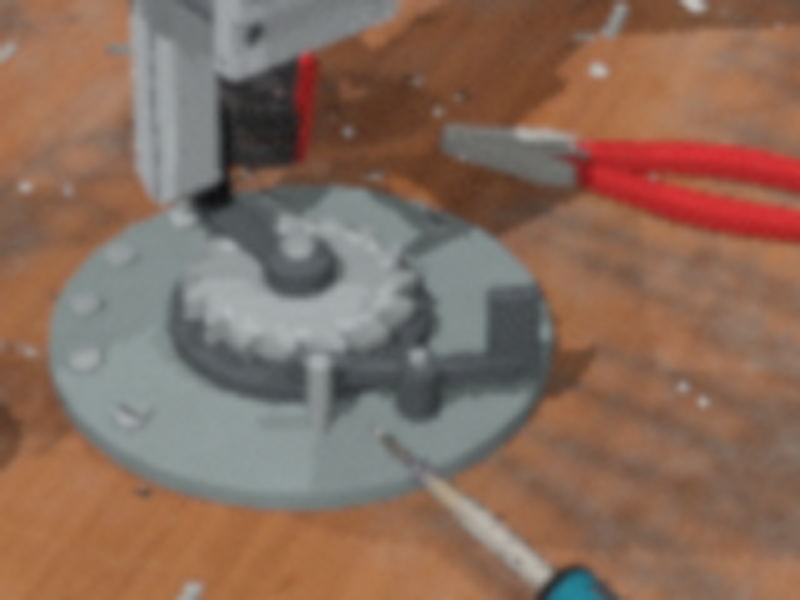

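```bash
python3 -c "
from h import *
p=ld('s11')[2]
def T(r,a,h): a=np.radians(a); return [C[0]+r*np.cos(a+TH),C[1]+r*np.sin(a+TH),h]
for a in (-12,-18,-24,-30,-36): print(a,(pr(p,T(.05,a,.037))-[260,180])*5,(pr(p,T(.064,a,.0335))-[260,180])*5)"
```

```text
-12 [201.92151714 203.69842388] [175.78432626 196.96807402]
-18 [212.77319634 198.06404959] [189.61369693 189.87327846]
-24 [224.4843834  193.09915026] [204.49348994 183.63154244]
-30 [236.93454576 188.84581752] [220.27361254 178.2915971 ]
-36 [249.99901818 185.33951249] [236.80029038 173.89422331]
```

Emit:
move_arm([
  [[0,-0.022,0.005,0,0,0,0.028],[0,-0.044,0.009,0,0,0,0.056],[0,-0.066,0.013,0,0,0,0.083],[0,-0.089,0.015,0,0,0,0.111],[0,-0.1,0.016,0,0,0,0.125],[0,-0.1,0.016,0,0,0,0.125]],
])

```text
time: 14.68
tool_pos: [0.568, 0.274, 0.2451]
ee_rot: [3.141, -0.009, 0.89]
wrist_force: [3.2, 6.7, -2.4]
width: 0.0002
```

```bash
python3 -c "
from h import *
crank()
snap('side','s12'); crop('s12',260,180,420,300,5,'s12c')"
```

```text
t 14.6833 tcp [0.568  0.274  0.2451] rot [180.   -0.5  51. ] f [ 3.2  6.7 -2.4] w 0.0002 fing [0.5693 0.2753 0.0602]
finger r 0.0524 ang -21.0 crank(if touching) tens deg 329.35 c_t [-0.0161 -0.0498]
```

View pics/s12c.png

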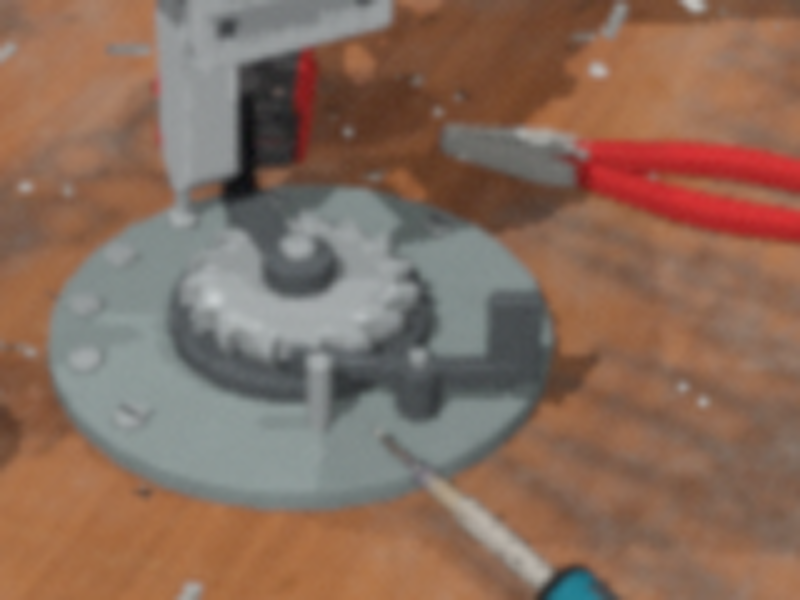

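Emit:
move_arm([
  [[0,-0.015,0.003,0,0,0,0.02],[0,-0.025,0.005,0,0,0,0.032],[0,-0.025,0.005,0,0,0,0.032],[0,-0.025,0.005,0,0,0,0.032]],
])

```text
time: 15.07
tool_pos: [0.567, 0.2719, 0.2451]
ee_rot: [3.141, -0.01, 0.841]
wrist_force: [4.4, 7.6, -2.5]
width: 0.0004
```

```bash
python3 -c "
from h import *
crank()"
```

```text
t 15.0667 tcp [0.567  0.2719 0.2451] rot [180.   -0.6  48.2] f [ 4.4  7.6 -2.5] w 0.0004 fing [0.5683 0.2731 0.0601]
finger r 0.0523 ang -23.6 crank(if touching) tens deg -33.4 c_t [-0.0163 -0.0497]
```

Emit:
move_arm([
  [[0,0.015,0,0,0,0,0],[0,0.03,0,0,0,0,0],[0,0.045,0,0,0,0,0],[0,0.06,0,0,0,0,0],[0,0.075,0,0,0,0,0],[0,0.09,0,0,0,0,0],[0,0.105,0,0,0,0,0],[0,0.12,0,0,0,0,0]],
])

```text
time: 15.73
tool_pos: [0.5743, 0.2806, 0.2451]
ee_rot: [-3.141, -0.007, 0.841]
wrist_force: [1.0, 4.4, -0.1]
width: 0.0006
```

```bash
python3 -c "
from h import *
crank()"
```

```text
t 15.7333 tcp [0.5743 0.2806 0.2451] rot [-180.    -0.4   48.2] f [ 1.   4.4 -0.1] w 0.0006 fing [0.575  0.2816 0.0602]
finger r 0.0561 ang -12.9 crank(if touching) tens deg -20.65 c_t [-0.0271 -0.0491]
```

```bash
python3 -c "
from h import *
snap('side','s13'); crop('s13',260,180,420,300,5,'s13c'); crank()"
```

```text
t 15.7833 tcp [0.5744 0.2805 0.2451] rot [-180.    -0.3   48.2] f [2.  5.4 0.1] w 0.0001 fing [0.5751 0.2814 0.0601]
finger r 0.0562 ang -13.1 crank(if touching) tens deg 339.1 c_t [-0.027  -0.0493]
```

View pics/s13c.png

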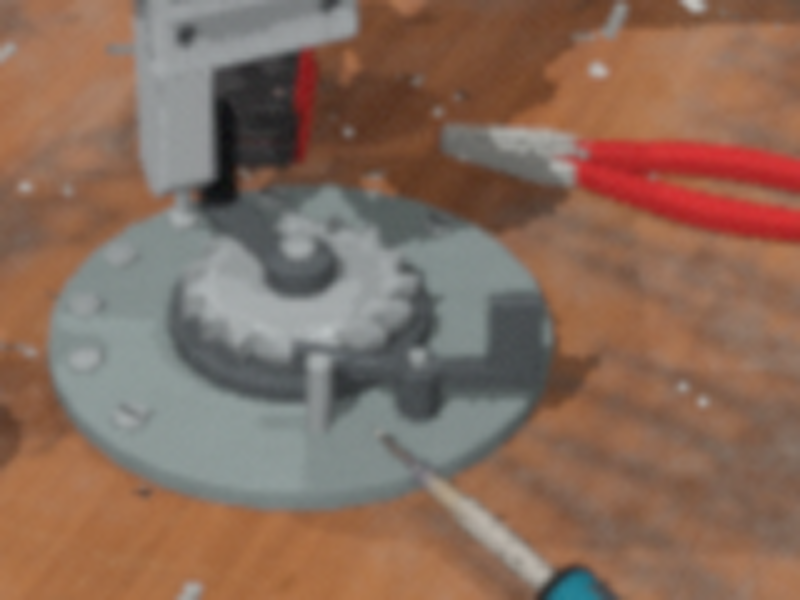

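Emit:
move_arm([
  [[0,0.01,0,0,0,0,0],[0,0.02,0,0,0,0,0],[0,0.02,0,0,0,0,0],[0,0.02,0,0,0,0,0]],
])

```text
time: 16.12
tool_pos: [0.5752, 0.2808, 0.245]
ee_rot: [-3.141, -0.002, 0.84]
wrist_force: [0.4, 5.2, 1.6]
width: 0.0005
```

```bash
python3 -c "
from h import *
crank()"
```

```text
t 16.1167 tcp [0.5752 0.2808 0.245 ] rot [-1.80e+02 -1.00e-01  4.82e+01] f [0.4 5.2 1.6] w 0.0005 fing [0.5754 0.2811 0.06  ]
finger r 0.0565 ang -13.3 crank(if touching) tens deg 339.1 c_t [-0.027  -0.0496]
```

Emit:
move_arm([
  [[0,0.01,0,0,0,0,0],[0,0.02,0,0,0,0,0],[0,0.03,0,0,0,0,0],[0,0.03,0,0,0,0,0]],
])

```text
time: 16.45
tool_pos: [0.5772, 0.2817, 0.2442]
ee_rot: [3.14, 0.002, 0.84]
wrist_force: [-0.2, 1.1, -0.3]
width: 0.0002
```

```bash
python3 -c "
from h import *
crank()
im=snap('side','s14')[0]; crop('s14',260,180,420,300,5,'s14c')"
```

```text
t 16.45 tcp [0.5772 0.2817 0.2442] rot [1.799e+02 1.000e-01 4.810e+01] f [-0.2  1.1 -0.3] w 0.0002 fing [0.5771 0.2813 0.0592]
finger r 0.0581 ang -12.8 crank(if touching) tens deg 340.6 c_t [-0.0283 -0.0508]
```

View pics/s14c.png

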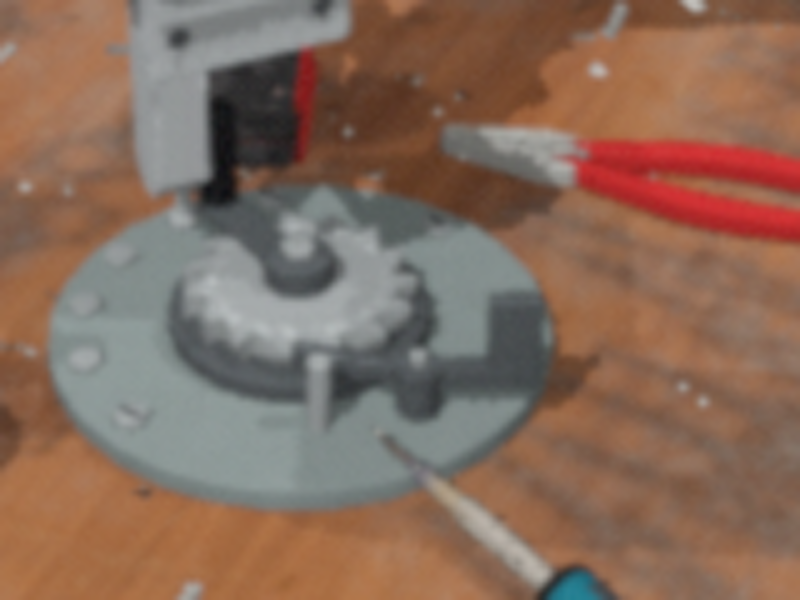

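Emit:
move_arm([
  [[0,0.05,0,0,0,0,0],[0,0.1,0,0,0,0,0],[0,0.2,0,0,0,0,0],[0,0.3,0,-0.1,0,0,0],[0,0.3,0,-0.4,0,0,0],[0,0.3,0,-0.7,0,0,0],[0,0.3,0,-1,0,0,0],[0,0.3,0,-1,0,0,0]],
])

```text
time: 17.17
tool_pos: [0.5983, 0.3055, 0.3533]
ee_rot: [3.135, -0.012, 0.84]
wrist_force: [-0.4, -0.9, 1.2]
width: 0.0003
```

Emit:
move_arm([
  [[0,0.3,0,-0.3,0,0,0],[0,0.6,0,-0.5,0,0,0],[0,0.8,0,-0.5,0,0,0],[0,0.8,0,-0.5,0,0,0],[0,0.8,0,-0.5,0,0,0]],
])

```text
time: 17.58
tool_pos: [0.6509, 0.3651, 0.3928]
ee_rot: [-3.141, 0.002, 0.841]
wrist_force: [-1.5, -0.0, 0.7]
width: 0.0003
```

```bash
python3 -c "
from h import *
st()
im,d,p=snap('side','s15'); crop('s15',260,180,420,300,5,'s15c')
def T(r,a,h): a=np.radians(a); return [C[0]+r*np.cos(a+TH),C[1]+r*np.sin(a+TH),h]
for a in (0,-12,-18,-24,-30,-36): print(a,(pr(p,T(.05,a,.076))-[260,180])*5,(pr(p,T(.064,a,.0335))-[260,180])*5)"
```

```text
t 17.5833 tcp [0.6509 0.3651 0.3928] rot [-1.80e+02  1.00e-01  4.82e+01] f [-1.5 -0.   0.7] w 0.0003 fing [0.6506 0.3649 0.2078]
0 [178.84890746 125.33095805] [151.85246599 213.4810315 ]
-12 [197.99813975 112.67098629] [175.78432626 196.96807402]
-18 [209.1210125 107.2137383] [189.61369693 189.87327846]
-24 [221.12050057 102.40300594] [204.49348994 183.63154244]
-30 [233.87332856  98.27931149] [220.27361254 178.2915971 ]
-36 [247.25211141  94.87680215] [236.80029038 173.89422331]
```

View pics/s15c.png

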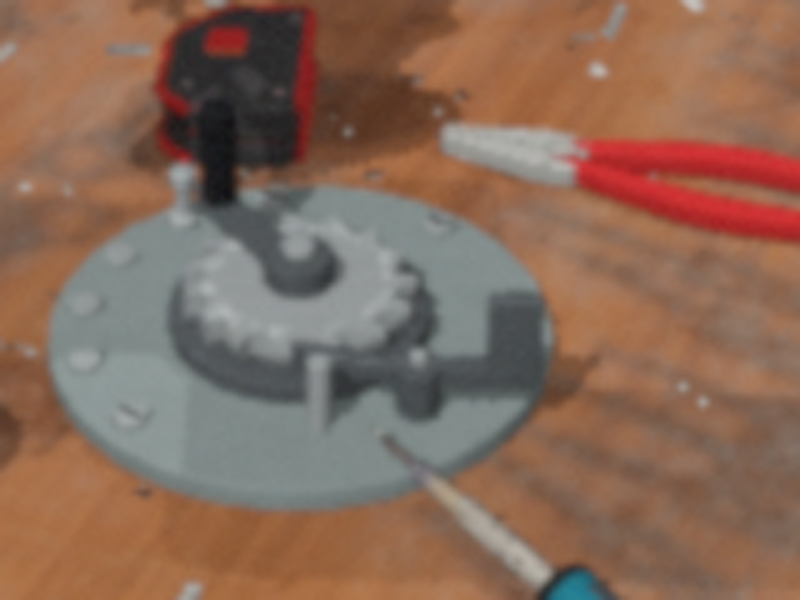

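```bash
python3 -c "
from h import *
from bench import robot
st(); snap('side','s16'); print(np.abs(ld('s15')[0].astype(int)-ld('s16')[0])[180:300,260:420].mean())
print(robot.close_job()); st()"
```

```text
t 17.6333 tcp [0.6506 0.3645 0.3929] rot [-180.     0.2   48.2] f [ 0.3  0.2 -0.4] w 0.0007 fing [0.6502 0.3642 0.2079]
1.0689583333333332
the job is handed in; nothing more can be done
None
the job is handed in; nothing more can be done
```

I let the spring run the crank home, wound it clockwise six teeth (k = 6) to the setting pin, and left it resting on the pawl. I handed the job in at about 17.6 s of the 58 s allowed; the hand-in gives no verdict.

- **Freeing the pawl:** I pressed the tab with the closed fingers until it gave way. That took about 17 N, above the stated 10 to 14 N but well under 35 N. I held it until the side camera showed the crank still against the home post, then released it.
- **Winding:** I pushed the peg clockwise to about 8 to 9 deg past the tooth, at about 9 to 10 N, then eased back. The force on the finger dropped to about 1 N and the crank stayed put.
- **Last checks:** After I backed off and lifted the arm, two pictures 0.05 s apart showed no movement. The peg's top was where the camera model puts it at -22 to -24 deg, against -24 deg for the pin. In the pictures, the tape measure and side cutters lie where they were, and the arm never worked near the solder reel.
- **Disagreement:** The angle worked out from the finger's position read about 3 deg off at rest, near -21 deg. I trusted the camera and the vanished force instead. Three degrees is far less than the 24 deg between teeth.

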